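# Seat the drill template on its locating pins

## Robot

A 6-joint arm with a two-finger parallel gripper is mounted at the origin on the work surface. World frame = base frame: x ahead of the robot, y to its left, z up, the work surface at z = 0. Lengths are in mm, angles in rad, forces in N, time in s.
With the tool pointing down it reaches from about 350 to 875 mm from the base axis. Payload 15.5 kg.
Tool frame: the origin (TCP) lies at the centre of the arm's flange, where the gripper is bolted on; the fingertips stand 173 mm ahead of it and the grasp point (between the pads) lies 155 mm ahead of it; z points along the fingers, x is the direction in which the jaws open and shut, and the axes are right-handed (so a half turn about z gives the same grasp; the last joint's range is limited). The gripper opens to 85 mm and grips with 20 to 120 N. Pads are 22 mm wide; open, the fingers measure 114 mm over their backs; the gripper's body (76 mm by 85 mm) begins 54 mm behind the grasp point. The pads swing forward as they close: fully open they stand 13 mm farther back than shut.
Start: joints at [-1.411, 0.494, 1.345, -0, 1.302, -0.096], TCP at [158.138, -604.665, 404.677] pointing down, gripper open.
Joint ranges: [-2.91, 2.91], [-0.82, 2.16], [0.22, 2.67], [-1.22, 4.37], [0.12, 2.79], [-3.08, 3.08]. Speed limits (rad/s): [1.89, 1.89, 2.57, 3.01, 3.01, 3.01].

## Interface

Orientations are given as a unit quaternion [w, x, y, z].
In Python, from workcell import r gives the robot as it stands.
- The arm moves only by the tool arm_command, never from a script. Its argument "commands" is one flat list of numbers, 7 for each row, row after row: the closure, from 0 (fully open) to 1 (shut), then the shift along the tool's x, y, z in cm, then the turn, a rotation vector about the tool's x, y, z in degrees. In form: [gripper, x, y, z, wx, wy, wz, gripper, x, y, z, wx, wy, wz, ...]. A call has 1 to 10 rows; each row shifts and turns the commanded pose from where the row before left it, along the tool's axes as they then stand; what a row does not reach is not made up. A row lasts 1/10 s, in which the tool goes at most 50 mm and 8.59 degrees, less where a joint would pass 70% of its speed; a pose out of reach is approached as far as the arm can. A call is refused whole if a number of a shift passes 5 or a number of a turn 8.59, either way. A call with a gripper value outside its range is refused whole. The fingers move at their own pace and stop on an object; "newtons" is the grip in N (left out, the last holds). Time passes only in rows, so rows that do not move let the fingers close. It gives the time, the measured TCP pose, the force and the opening at its end, in the units of the state.
- r.read_state(): the state, without advancing time (a new reading comes with each control period).
- r.camera(name): name is "side" or "top" or "wrist"; returns a dict with "img" (400x640x3 uint8, red, green, blue), "mtx" (3x3 intrinsics, pixels), "pose" (4x4, takes a point from camera to world coordinates). Camera axes: x right, y up, looking along -z (the intrinsics and any distortion apply to the point x, -y, -z); pixel columns grow to the right and rows downward; lengths in mm; the calibration is good to about 2 mm. The wrist camera is an equidistant fisheye: a pixel r from the principal point sees the ray r / f radians off the axis. A picture is of the moment at which its call begins. There is no depth.
- r.finish_job(): hands the job in, once; it reports no verdict.
The state is a dict: "time": time; "joint_pos": joint angles; "joint_velocities": joint speeds; "tau": joint torques, N m; "eef_pos": TCP position; "eef_rot": TCP orientation; "force": force on the tool from outside, world axes, zero at the start; "wrist_torque": the same for the moment, N m; "finger_gap": finger opening in mm.
Only numpy, scipy, OpenCV 4.12 (cv2) and the standard library are available. Lean on these libraries where they do the work, as an engineer would, in place of code of your own. Each camera call takes 0.05 s, during which the arm holds its last target. There are 200 camera calls.

## Task

The yellow drill template lies askew on top of the drilling fixture, held up by the noses of the fixture's two locating pins and by its rest bar. With the fingertips only, nudge the template sideways, without picking it up, until its two holes drop over the two pins, and press it down so that it lies fully flat on the fixture base. Leave all the other things on the bench and on the fixture where they are.

Things in the scene. Friction and masses are not known exactly. Their poses are not given: they have to be found in the camera images.
- template: yellow loose plate, 100 mm along its x, 160 mm along its y, 8 mm thick, 0.35 kg. Origin: centre of its underside, z up. Two 14 mm through holes at x = 0, y = +55 and -55 mm (the four small steel dots are only drill bushes). Starts level, 11 mm above the base, 30 to 48 mm towards the robot from its seat, up to 15 mm to a side, turned up to 0.2 rad; slides when its edges are pushed
- nest (a point): point midway between the pins on the top face of the dark steel fixture base, 20 mm above the bench. x points away from the robot (within 0.3 rad), y along the pins to the left, z up. The base is bolted down and covers x -130 to +100, y -135 to +135 mm. Seated, the template's origin and axes coincide with these (1 mm play). White lines 3 mm wide frame the seated plate's far edge and two ends
- pin_left (a point): centre of the nose of the left brass locating pin, at x = 0, y = +55 mm of the nest, hidden under the template at the start. 12 mm diameter up to 6 mm above the base, then tapering to a flat 5 mm nose 11 mm above it: a hole within about 4 mm of its pin starts to drop and the taper centres it when the plate is pressed. The nose sticks 3 mm out of the seated plate
- pin_right (a point): the same for the right pin, at x = 0, y = -55 mm of the nest
- rest_end (a point): middle of the far top edge of the aluminium rest bar on the base, at x = -53, y = 0, 11 mm above the base. The bar is 36 mm wide (y -18 to +18) and runs 60 mm towards the robot from here. The plate slides on it and drops off this end about 3 mm before it is home; fingers can pass low on either side of it
- bolt: steel bolt standing on its head on the fixture base, 22 mm across and 53 mm tall; origin under its head. Bystander.
- collar: brass collar lying flat on the fixture base, 28 mm across, 16 mm high; origin at its underside. Bystander.
- screwdriver: red-handled screwdriver, 200 mm, lying on the bench. Bystander.
- wrench: steel wrench, 190 mm, lying on the bench. Bystander.
- jar: glass jar with a blue cap, 64 mm across, 85 mm tall, on the bench; origin at its underside. Bystander.
- tin: open aluminium tin, 74 mm across, 95 mm tall, on the bench; origin at its underside. Bystander.
- offcut: pale wood offcut 50 x 110 x 30 mm on the bench; origin at its underside. Bystander.
Things that resemble listed ones, but are neither listed nor needed, are in the scene too. Of the things like the template, leave any that is blue; of the rest the smaller one is meant.

How it is judged (in metres and radians):
At the end, for the whole second after the job is handed in: The template is down over both pins and flat on the fixture base: origin within 4 mm horizontally of the nest and less than 2 mm above the base, turned less than 0.05 rad from it, tilted less than 0.025 rad, at rest (horizontal distance between template and nest below 0.004 m and angle between the x axis of template and the x axis of nest, either way round below 0.05 rad and z of template in the frame of nest below 0.002 m and angle between template's own z axis and vertical below 0.025 rad and linear speed of template below 0.01 m/s); the robot touches nothing.
It fails at once if the template is lifted: its centre more than 17 mm above the fixture base (it starts at 11 mm) (z of template in the frame of nest above 0.017 m).
It fails at once if the template is tipped up by more than 0.35 rad (angle between template's own z axis and vertical above 0.35 rad).
It fails at once if another thing on the bench or the fixture is moved by more than 15 mm (distance of any of bolt, collar, screwdriver, wrench, jar, tin, offcut from where it was at the start of the episode above 0.015 m).
It also fails if it takes over 58 s, if anything falls off the work surface, if the arm or the gripper's body presses on something with over 40 N, if the wrist force passes 120 N, or if a joint passes its speed limit or range.

## Working session

There is one attempt and no reset: what is moved stays moved. The work goes in short steps, Python scripts to look and compute and a tool call to move; the robot and the scene stay as the last step left them, time stands still between calls to the robot, and variables do not carry over. Pictures are saved under pics/ and viewed, about 8 in all and at most 12, crops included, and the job is handed in when it is done.

Besides the shell and the picture viewer there is one more tool, called after ">>>" as name(argument=value, ...), one argument or row to a line, values as JSON. arm_command: Moves the arm, as the interface text tells. Its arguments: {"type":"object","properties":{"commands":{"type":"array"},"newtons":{"type":"number"}},"required":["commands"]}

```bash
mkdir -p pics
python3 - <<'E'
from workcell import r
import cv2,numpy as np
s=r.read_state();print(s)
for n in ["top","side"]:
    c=r.camera(n);cv2.imwrite(f"pics/{n}0.png",c["img"][:,:,::-1]);print(n,c["mtx"],c["pose"],[k for k in c])
    np.savez(f"{n}0.npz",**{k:c[k] for k in("img","mtx","pose")})
E
```

```text
{'time': 0.0, 'joint_pos': array([-1.41052557e+00,  4.94188685e-01,  1.34615121e+00,  1.78091529e-05,
        1.30250859e+00, -9.54695778e-02]), 'joint_velocities': array([ 0.00060411,  0.00072799, -0.00272543,  0.00114247,  0.00078318,
       -0.00012706]), 'tau': array([ 3.80277561e-03, -8.82164598e+01, -3.83883548e+01,  5.39316363e-05,
        9.84340848e-03,  3.25915960e-05]), 'eef_pos': array([ 158.10012671, -604.51078113,  404.08989941]), 'eef_rot': array([-4.35651711e-04,  7.91503841e-01, -6.11163870e-01, -4.52284694e-04]), 'force': array([-0.66925561, -0.33597677,  0.12361179]), 'wrist_torque': array([-0.00161698, -0.00783189, -0.0032648 ]), 'finger_gap': 85.4822170284159}
top [[435.24411533   0.         320.09807173]
 [  0.         435.24411533 199.91256305]
 [  0.           0.           1.        ]] [[ 3.56948932e-03  9.87623104e-01 -1.56805175e-01  2.84829954e+02]
 [-9.99988515e-01  4.02682378e-03  2.59899510e-03 -1.82738943e+00]
 [ 3.19825442e-03  1.56794097e-01  9.87626135e-01  1.45631566e+03]
 [ 0.00000000e+00  0.00000000e+00  0.00000000e+00  1.00000000e+00]] ['img', 'mtx', 'pose']
side [[408.92257949   0.         310.47204521]
 [  0.         408.92257949 200.77994761]
 [  0.           0.           1.        ]] [[-8.69099518e-01  3.26391585e-01 -3.71664582e-01  1.18296619e+02]
 [-4.94533279e-01 -5.88770542e-01  6.39363812e-01  6.99169609e+02]
 [-1.01421896e-02  7.39471285e-01  6.73111695e-01  8.00936896e+02]
 [ 0.00000000e+00  0.00000000e+00  0.00000000e+00  1.00000000e+00]] ['img', 'mtx', 'pose']
```

View pics/top0.png

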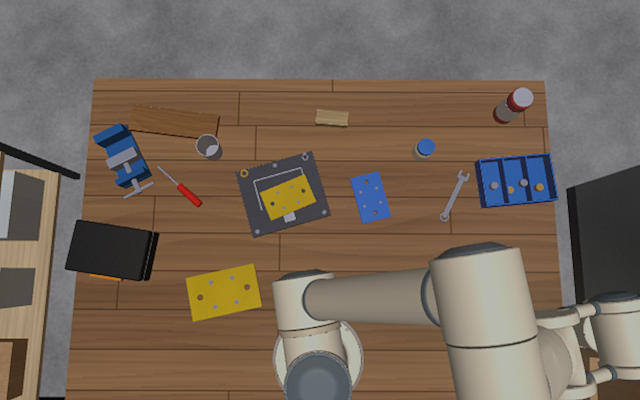

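View pics/side0.png

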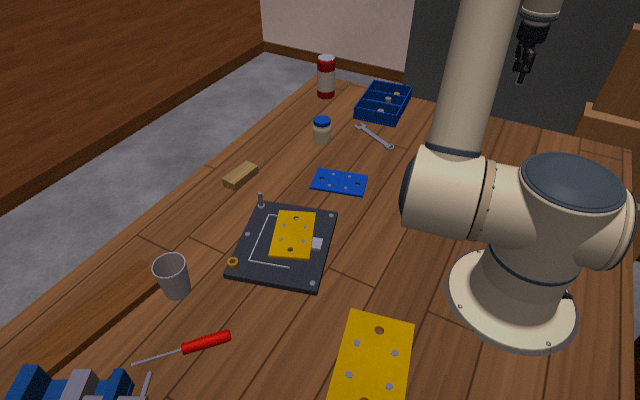

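The yellow plate on the fixture (top px 289,197) is the smaller non-blue one. The yellow plate on the bench (223,292) is larger, and the plate at (370,197) is blue, so I leave both. Next I measure it and confirm with an enlarged crop.

```bash
cat > h.py <<'E'
import numpy as np,cv2
from scipy.spatial.transform import Rotation as R
def load(n):
    d=np.load(n+".npz");return d["img"],d["mtx"],d["pose"]
def rays(uv,K,fish=False):
    uv=np.atleast_2d(np.float64(uv));p=(uv-K[:2,2])/[K[0,0],K[1,1]]
    if fish:
        t=np.linalg.norm(p,axis=1,keepdims=True)+1e-12;d=np.hstack([p/t*np.sin(t),np.cos(t)])
    else: d=np.hstack([p,np.ones((len(p),1))])
    return d*[1,-1,-1]
def onz(uv,K,T,z,fish=False):
    d=rays(uv,K,fish)@T[:3,:3].T;o=T[:3,3];return (o+d*((z-o[2])/d[:,2])[:,None])[:,:2]
def proj(P,K,T,fish=False):
    q=(np.atleast_2d(P)-T[:3,3])@T[:3,:3]*[1,-1,-1]
    if fish:
        n=np.linalg.norm(q[:,:2],axis=1,keepdims=True);p=q[:,:2]/n*np.arctan2(n,q[:,2:])
    else:p=q[:,:2]/q[:,2:]
    return p*[K[0,0],K[1,1]]+K[:2,2]
def yellow(img):
    h=cv2.cvtColor(img,cv2.COLOR_RGB2HSV);return cv2.inRange(h,(22,150,90),(35,255,255))
def biggest(m):
    c,_=cv2.findContours(m,cv2.RETR_EXTERNAL,cv2.CHAIN_APPROX_NONE);return sorted(c,key=cv2.contourArea)[::-1]
def rect(pts):
    (c,wh,a)=cv2.minAreaRect(np.float32(pts)); return c,wh,a
E
python3 - <<'E'
from h import *
for n,roi in(("top0",(225,140,340,245)),("side0",(220,180,345,300))):
    img,K,T=load(n);x0,y0,x1,y1=roi
    m=np.zeros(img.shape[:2],np.uint8);m[y0:y1,x0:x1]=1
    c=biggest(yellow(img)*m)[0]; print(n,"template",rect(onz(c[:,0],K,T,39)))
    hsv=cv2.cvtColor(img,cv2.COLOR_RGB2HSV)
    dk=cv2.inRange(hsv,(0,0,0),(179,90,110))*m
    dk=cv2.morphologyEx(dk,cv2.MORPH_CLOSE,np.ones((3,3)))
    c=biggest(dk)[0];print("base",rect(onz(c[:,0],K,T,20)))
    cr=cv2.resize(img[y0:y1,x0:x1],None,fx=3.2,fy=3.2,interpolation=cv2.INTER_CUBIC)
    globals()[n]=cr
h=max(top0.shape[0],side0.shape[0])
o=np.hstack([cv2.copyMakeBorder(a,0,h-a.shape[0],0,0,0) for a in(top0,side0)])
cv2.imwrite("pics/crop1.png",o[:,:,::-1]);print(o.shape)
E
```

```text
top0 template ((519.9326171875, 102.08354949951172), (99.8396987915039, 160.6217041015625), 23.363195419311523)
base ((535.7328491210938, 120.68234252929688), (231.81304931640625, 271.15625), 16.575586318969727)
side0 template ((518.5632934570312, 102.58577728271484), (100.62023162841797, 163.80746459960938), 23.4248046875)
base ((539.484130859375, 113.52468872070312), (239.3611297607422, 309.10626220703125), 16.713897705078125)
(384, 768, 3)
```

View pics/crop1.png

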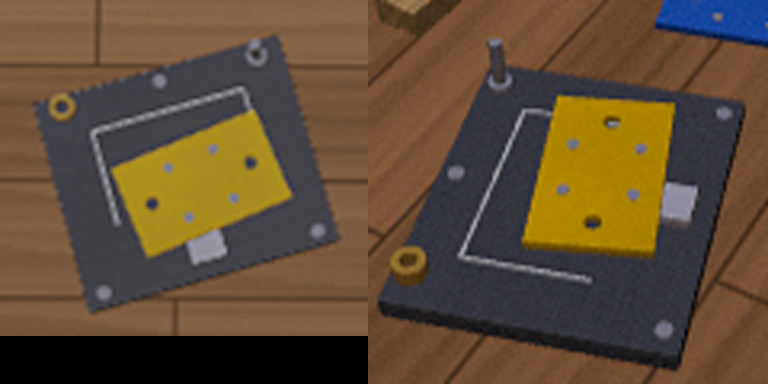

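The crop confirms it: the yellow plate with two dark holes sits askew on the dark base, inside the white frame, with the rest bar at its near edge. The collar is at the far left corner and the bolt at the far right. In the nest frame the plate is at about (-35, -13) mm and +6.8°. I'll move the arm over now.

>>> arm_command(
  commands=[0,-3,-2.2,0,0,0,0,0,-3,-2.2,0,0,0,0,0,-3,-2.2,0,0,0,0,0,-3,-2.2,0,0,0,0,0,-3,-2.2,0,0,0,0,0,-3,-2.2,0,0,0,0,0,-3,-2.2,0,0,0,0,0,-3,-2.2,0,0,0,0,0,-3,-2.2,0,0,0,0,0,-3,-2.2,0,0,0,0],
)

```text
time: 1.1
eef_pos: [295.2, -257.3, 404.6]
eef_rot: [-0.0, 0.791, -0.611, -0.0]
force: [1.3, -0.5, 0.1]
finger_gap: 85.6
```

>>> arm_command(
  commands=[0,-3,-2.2,0,0,0,0,0,-3,-2.2,0,0,0,0,0,-3,-2.2,0,0,0,0,0,-3,-2.2,0,0,0,0,0,-3,-2.2,0,0,0,0,0,-3,-2.2,0,0,0,0,0,-3,-2.2,0,0,0,0,0,-3,-2.2,0,0,0,0,0,-3,-2.2,0,0,0,-2,0,-3,-2.2,0,0,0,0],
)

```text
time: 2.1
eef_pos: [431.1, 89.2, 404.6]
eef_rot: [0.0, 0.803, -0.597, -0.0]
force: [0.8, -0.7, -0.3]
finger_gap: 85.6
```

>>> arm_command(
  commands=[0,0,0,0,0,0,0,0,0,0,0,0,0,0],
)

```text
time: 2.3
eef_pos: [430.7, 88.1, 404.4]
eef_rot: [0.0, 0.803, -0.596, -0.0]
force: [-0.4, 0.0, -0.2]
finger_gap: 85.3
```

```bash
cat > snap.py <<'E'
from workcell import r
import sys,cv2,numpy as np
for n in sys.argv[2:]:
    c=r.camera(n);t=n+sys.argv[1];cv2.imwrite(f"pics/{t}.png",c["img"][:,:,::-1])
    np.savez(f"{t}.npz",**{k:c[k] for k in("img","mtx","pose")})
s=r.read_state();print(s["time"],s["eef_pos"],s["eef_rot"],s["force"],s["finger_gap"])
E
python3 snap.py 1 wrist; python3 -c "
from h import *
i,K,T=load('wrist1');print(K,T)"
```

```text
2.35 [430.50035538  87.47907028 404.44956828] [ 3.27274170e-04  8.02272658e-01 -5.96957636e-01 -2.38340723e-04] [-0.24876406  0.73972562 -0.25809415] 85.53976127565409
[[309.70691629   0.         323.87762539]
 [  0.         309.70691629 193.58426088]
 [  0.           0.           1.        ]] [[ 2.89481665e-01  9.07761633e-01  3.03593780e-01  5.08913790e+02]
 [-9.57183533e-01  2.74609283e-01  9.15938141e-02  1.11796179e+02]
 [-2.24319797e-04 -3.17109696e-01  9.48388839e-01  3.72855409e+02]
 [ 0.00000000e+00  0.00000000e+00  0.00000000e+00  1.00000000e+00]]
```

View pics/wrist1.png

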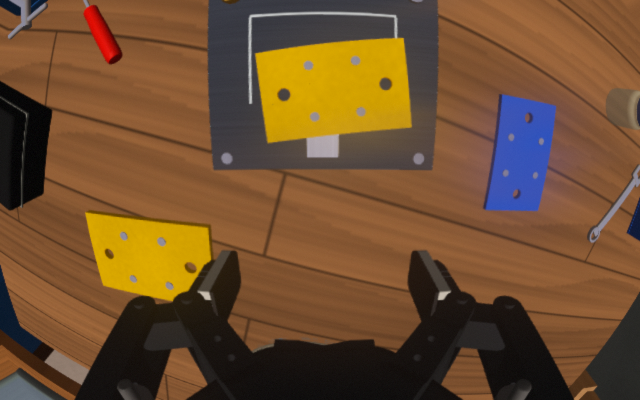

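The wrist view shows the plate (corners ~(256,52), (404,38), (412,127), (268,142)), the frame lines (250,15)–(397,15), and the rest bar at (323,147). I'll measure in this view.

```bash
cat > meas.py <<'E'
from h import *
import sys
def nest(img,K,T,fish,show=True):
    h=cv2.cvtColor(img,cv2.COLOR_RGB2HSV);m=cv2.inRange(h,(0,0,150),(179,60,255))
    ys,xs=np.nonzero(m);P=onz(np.c_[xs,ys],K,T,20,fish)
    ex=np.array([np.cos(A),np.sin(A)]);ey=np.array([-ex[1],ex[0]])
    q=(P-N)@np.c_[ex,ey]
    far=P[(abs(q[:,0]-51.5)<7)&(abs(q[:,1])<75)];l=P[(abs(q[:,1]-81.5)<7)&(q[:,0]>-20)&(q[:,0]<42)];rr=P[(abs(q[:,1]+81.5)<7)&(q[:,0]>-20)&(q[:,0]<42)]
    for n,s in(("far",far),("left",l),("right",rr)):
        if len(s)<15: continue
        v=cv2.fitLine(np.float32(s),cv2.DIST_HUBER,0,.01,.01).ravel();a=np.degrees(np.arctan2(v[1],v[0]))
        print(n,len(s),"ang",a%180,"mean nest xy",((s-N)@np.c_[ex,ey]).mean(0))
def plate(img,K,T,fish,z):
    m=yellow(img)
    ex=np.array([np.cos(A),np.sin(A)]);ey=np.array([-ex[1],ex[0]])
    for c in biggest(m)[:2]:
        P=onz(c[:,0],K,T,z,fish);ce,wh,a=rect(P)
        if np.linalg.norm(np.array(ce)-N)<100:
            print("plate world",np.round(ce,1),"size",np.round(wh,1),"ang",round(a,2),"nest xy",np.round((np.array(ce)-N)@np.c_[ex,ey],1),"rel deg",round((a-np.degrees(A)+45)%90-45,2))
N=np.array([550.1,125.]);A=np.radians(16.58)
if __name__=="__main__":
    n=sys.argv[1];z=float(sys.argv[2]);i,K,T=load(n);f=n.startswith("wrist")
    nest(i,K,T,f);plate(i,K,T,f,z)
E
python3 meas.py wrist1 39; python3 meas.py top0 39; python3 meas.py side0 39
```

```text
far 274 ang 106.701416 mean nest xy [51.19512931  0.31302109]
left 104 ang 17.389393 mean nest xy [10.32419956 83.57940673]
right 28 ang 13.636695 mean nest xy [ 33.41251508 -81.41332091]
plate world [518.5 103. ] size [ 99.8 159.9] ang 23.49 nest xy [-36.6 -12.1] rel deg 6.91
plate world [519.9 102.1] size [ 99.8 160.6] ang 23.36 nest xy [-35.5 -13.4] rel deg 6.78
far 29 ang 106.78784 mean nest xy [51.8499563   4.21699542]
plate world [518.6 102.6] size [100.6 163.8] ang 23.42 nest xy [-36.6 -12.5] rel deg 6.84
```

The plate sits at about (-36, -13) mm and +6.9° in the nest frame, and all views agree. The open fingers straddle the bar, so I descend behind the near edge, carefully at first.

>>> arm_command(
  commands=[0,-0.2,0,4,0,0,0,0,-0.1,0,4,0,0,0,0,0,0,4,0,0,0,0,0,0,4,0,0,0,0,0,0,3,0,0,0,0,0,0,1.6,0,0,0,0,0,0,0,0,0,0,0,0,0,0,0,0,0],
)

```text
time: 3.15
eef_pos: [429.9, 89.8, 199.1]
eef_rot: [0.0, 0.802, -0.598, -0.0]
force: [0.7, -0.1, 0.5]
finger_gap: 85.4
```

```bash
python3 snap.py 2 wrist side; python3 meas.py wrist2 39; python3 -c "
from h import *
a=load('wrist2')[0];b=load('side2')[0][180:300,220:360]
o=np.vstack([a[:,:],cv2.resize(b,None,fx=1.6,fy=1.6)[:, :, :] if 0 else np.zeros((1,640,3),np.uint8)])
c=cv2.resize(b,(233,200));a=cv2.resize(a,(560,350));w=np.zeros((350,233,3),np.uint8);w[:200]=c
cv2.imwrite('pics/v2.png',np.hstack([a,w])[:,:,::-1])"
```

```text
3.25 [430.22020952  90.08881035 199.72154921] [-5.00958492e-04  8.01865657e-01 -5.97503869e-01  5.86358370e-04] [-0.40063999  0.57229187  0.78029782] 85.75345293803518
left 221 ang 17.0391 mean nest xy [-5.07880399 83.61436131]
plate world [517.8 102.8] size [ 99.5 159. ] ang 23.35 nest xy [-37.3 -12.1] rel deg 6.77
```

View pics/v2.png

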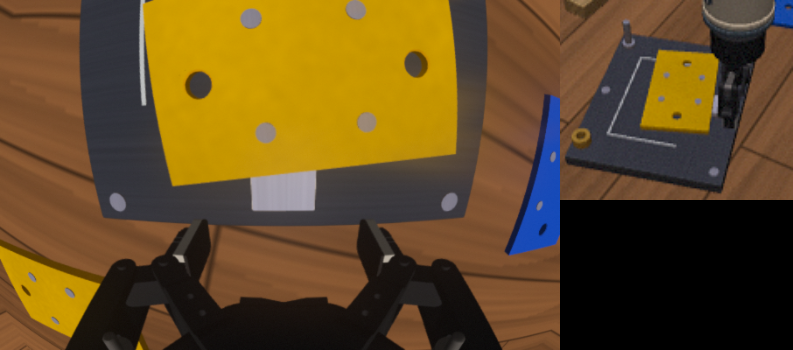

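The fingers stand clear on either side of the bar (208,225 and 360,225), just behind the near edge. I'll go down a little and check the force.

>>> arm_command(
  commands=[0,0,0,0.4,0,0,0,0,0,0,0.4,0,0,0,0,0,0,0.4,0,0,0,0,0,0,0,0,0,0],
)

```text
time: 3.65
eef_pos: [429.8, 90.5, 186.3]
eef_rot: [0.0, 0.802, -0.597, -0.0]
force: [0.5, -0.0, -1.1]
finger_gap: 85.4
```

>>> arm_command(
  commands=[0,0,-0.5,0,0,0,0,0,0,-0.5,0,0,0,0,0,0,-0.5,0,0,0,0,0,0,-0.3,0,0,0,0,0,0,-0.3,0,0,0,0,0,0,-0.3,0,0,0,0,0,0,-0.3,0,0,0,0,0,0,-0.3,0,0,0,0],
)

```text
time: 4.45
eef_pos: [458.7, 99.1, 186.6]
eef_rot: [0.0, 0.802, -0.597, -0.0]
force: [-2.1, -1.0, 0.3]
finger_gap: 85.2
```

```bash
python3 snap.py 3 wrist; python3 meas.py wrist3 39
```

```text
4.5 [459.29377132  99.16905588 186.6816435 ] [-1.31838645e-04  8.02038066e-01 -5.97272884e-01  1.59911530e-04] [-0.5205865   0.39012773 -0.28184903] 85.49088131419872
left 468 ang 16.731785 mean nest xy [ 8.95892137 83.53456955]
right 118 ang 14.658955 mean nest xy [ 29.82304225 -81.37304631]
plate world [522.6  99.7] size [ 99.3 159.1] ang 16.71 nest xy [-33.6 -16.4] rel deg 0.13
```

The two fingertips have turned the plate square (0.1°). I'll push on to about x = -12, then shift it sideways.

>>> arm_command(
  commands=[0,0,-0.3,0,0,0,0,0,0,-0.3,0,0,0,0,0,0,-0.3,0,0,0,0,0,0,-0.3,0,0,0,0,0,0,-0.3,0,0,0,0,0,0,-0.3,0,0,0,0,0,0,-0.2,0,0,0,0,0,0,0,0,0,0,0],
)

```text
time: 5.3
eef_pos: [478.3, 104.9, 186.7]
eef_rot: [-0.0, 0.802, -0.597, 0.0]
force: [0.1, 0.4, 0.2]
finger_gap: 85.7
```

```bash
python3 snap.py 4 wrist; python3 meas.py wrist4 39
```

```text
5.35 [478.22393229 104.8739248  186.73837625] [-3.28204852e-04  8.02072922e-01 -5.97225921e-01  3.45644997e-04] [-0.36420924 -0.27770579  0.04143565] 85.15496116039405
far 963 ang 106.60295 mean nest xy [50.96703085  0.26201177]
left 477 ang 16.783659 mean nest xy [11.35933292 83.52060504]
right 93 ang 16.299301 mean nest xy [-13.60475018 -81.44232805]
plate world [542.3 105.5] size [ 99.4 159.1] ang 16.68 nest xy [-13.  -16.4] rel deg 0.1
```

Squared up at x about -12, y about -17. Next I back off, rise, close the fingers and go to the right end of the plate.

>>> arm_command(
  commands=[0,0,1.2,0,0,0,0,0.5,0,0,-4,0,0,0,1,0,0,-4,0,0,0,1,0,0,-2,0,0,0,1,3.2,-1.8,0,0,0,0,1,3.2,-1.8,0,0,0,0,1,3.2,-1.9,0,0,0,0,1,3.0,-1.9,0,0,0,0,1,0,0,0,0,0,0,1,0,0,0,0,0,0],
)

```text
time: 6.35
eef_pos: [572.8, 1.3, 286.2]
eef_rot: [0.0, 0.802, -0.598, -0.0]
force: [0.7, 0.1, -0.5]
finger_gap: -0.0
```

```bash
sed -i 's/^N=.*/N=np.array([548.8,125.7]);A=np.radians(16.65)/' meas.py; python3 snap.py 5 wrist; python3 meas.py wrist5 39
python3 - <<'E'
from meas import *
i,K,T=load("wrist5")
ex=np.array([np.cos(A),np.sin(A)]);ey=np.array([-ex[1],ex[0]])
g=lambda x,y,z:np.r_[N+x*ex+y*ey,z]
print(proj([g(-12,-113,39)],K,T,True))
from workcell import r
p=r.read_state()["eef_pos"];print((p[:2]-N)@np.c_[ex,ey])
E
```

```text
6.4 [572.37545012   1.87408792 286.29898641] [ 2.75210786e-04  8.01952442e-01 -5.97387574e-01 -5.38790934e-04] [-0.09401293  0.42046028 -0.13983151] -0.043882915002421356
far 570 ang 106.714455 mean nest xy [52.16108962 -9.68390858]
left 143 ang 16.749428 mean nest xy [12.04314649 82.38659172]
right 27 ang 6.369225 mean nest xy [ 39.1666935  -82.69187176]
plate world [542.9 105. ] size [100.1 159.9] ang 16.67 nest xy [-11.6 -18.2] rel deg 0.02
[[306.47142784 205.04270344]]
[ -12.89216422 -125.38919592]
```

View pics/wrist5.png

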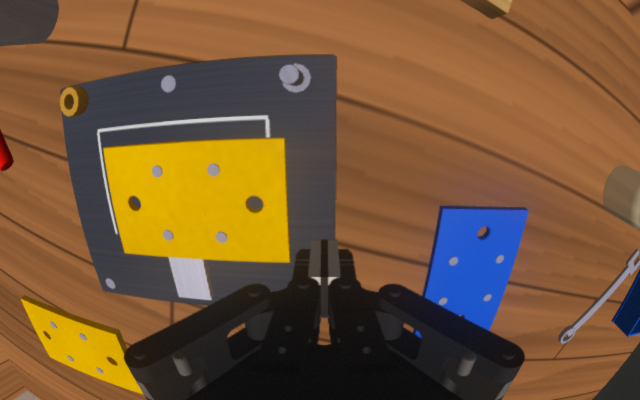

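Closed fingertips (323,240) stand to the right of the plate end, with the bolt well away at (293,77). I'll descend and push left.

>>> arm_command(
  commands=[1,0,0,4,0,0,0,1,0,0,3,0,0,0,1,0,0,1.6,0,0,0,1,0,0,0,0,0,0],
)

```text
time: 6.8
eef_pos: [571.6, 2.7, 198.8]
eef_rot: [0.001, 0.802, -0.597, -0.002]
force: [0.7, 0.8, 0.8]
finger_gap: 0.1
```

>>> arm_command(
  commands=[1,-0.3,0,0,0,0,0,1,-0.3,0,0,0,0,0,1,-0.3,0,0,0,0,0,1,-0.3,0,0,0,0,0,1,-0.3,0,0,0,0,0,1,-0.3,0,0,0,0,0,1,-0.3,0,0,0,0,0,1,-0.2,0,0,0,0,0,1,0,0,0,0,0,0],
)

```text
time: 7.7
eef_pos: [566.9, 24.1, 200.8]
eef_rot: [-0.0, 0.802, -0.597, 0.0]
force: [2.5, -0.6, 3.2]
finger_gap: 0.3
```

```bash
python3 snap.py 6 wrist; python3 meas.py wrist6 39
```

```text
7.75 [566.87748507  23.98141642 200.78500402] [-1.34995315e-04  8.02095195e-01 -5.97196163e-01  1.50894885e-04] [ 1.84122315 -2.68277944  2.52373189] -0.4161314514397685
far 1207 ang 106.72927 mean nest xy [ 52.04732206 -13.80866299]
left 41 ang 16.133419 mean nest xy [36.70700625 82.36346356]
right 71 ang 18.22118 mean nest xy [ 39.08725983 -82.56883594]
plate world [538.7 112.4] size [100.  159.6] ang 18.32 nest xy [-13.5  -9.8] rel deg 1.67
```

>>> arm_command(
  commands=[1,0.3,0,0,0,0,0,1,0,1.2,0,0,0,0,1,-0.2,0,0,0,0,0,1,-0.2,0,0,0,0,0,1,-0.2,0,0,0,0,0,1,-0.2,0,0,0,0,0,1,-0.2,0,0,0,0,0,1,-0.3,0,0,0,0,0,1,0,0,0,0,0,0],
)

```text
time: 8.65
eef_pos: [552.3, 30.5, 200.7]
eef_rot: [-0.0, 0.802, -0.597, -0.0]
force: [0.6, -0.8, 0.2]
finger_gap: -0.1
```

```bash
python3 snap.py 7 wrist; python3 meas.py wrist7 39
```

```text
8.7 [552.35134431  30.32530925 200.70107218] [-2.69438907e-05  8.02159664e-01 -5.97109596e-01 -6.13072973e-05] [-0.25804853  0.75666158 -0.43145576] -0.07688121029510876
far 1267 ang 106.71718 mean nest xy [ 52.13519615 -13.1822995 ]
left 52 ang 15.783434 mean nest xy [36.10173649 82.38515108]
right 691 ang 16.672382 mean nest xy [ 12.50440041 -82.55413261]
plate world [535.  123.5] size [ 99.9 159.5] ang 20.19 nest xy [-13.8   1.9] rel deg 3.54
```

The plate is at y = +1.9 and 3.5°. Squaring earlier shifted it about -4 mm for 7°, so squaring now should bring it to y about 0. Back to the near edge.

>>> arm_command(
  commands=[1,1,0,0,0,0,0,1,0,0,-4,0,0,0,1,0,0,-4,0,0,0,1,-2.5,1.6,0,0,0,0,1,-2.5,1.6,0,0,0,0,0,-2.6,1.7,0,0,0,0,0,-2.6,1.7,0,0,0,0,0,0,0,0,0,0,0,0,0,0,0,0,0,0,0,0,0,0,0,0,0],
)

```text
time: 9.7
eef_pos: [463.7, 98.7, 280.8]
eef_rot: [-0.0, 0.802, -0.597, 0.0]
force: [0.3, -0.8, -0.3]
finger_gap: 72.7
```

```bash
python3 snap.py 8 wrist; python3 meas.py wrist8 39
python3 -c "
from meas import *
from workcell import r
ex=np.array([np.cos(A),np.sin(A)]);ey=np.array([-ex[1],ex[0]])
p=r.read_state()['eef_pos'];print((p[:2]-N)@np.c_[ex,ey])"
```

```text
9.75 [463.64315234  98.64099278 280.75015505] [-2.39754956e-04  8.01835522e-01 -5.97544681e-01  3.03996615e-04] [-0.40338641  0.50059009  0.3395457 ] 79.3705138715414
far 739 ang 106.689384 mean nest xy [52.16315573 -0.21754144]
left 34 ang 11.580557 mean nest xy [38.63862809 82.42013798]
right 101 ang 18.697536 mean nest xy [ 26.29082292 -83.0196803 ]
plate world [534.5 124.1] size [100.  159.4] ang 20.18 nest xy [-14.1   2.5] rel deg 3.53
[-89.33953789  -1.52497382]
```

>>> arm_command(
  commands=[0,0,0,4,0,0,0,0,0,0,4,0,0,0,0,0,0,1.4,0,0,0,0,0,-0.3,0,0,0,0,0,0,-0.3,0,0,0,0,0,0,-0.3,0,0,0,0,0,0,-0.3,0,0,0,0,0,0,-0.3,0,0,0,0,0,0,-0.3,0,0,0,0,0,0,0,0,0,0,0],
)

```text
time: 10.75
eef_pos: [480.2, 104.5, 187.0]
eef_rot: [-0.0, 0.802, -0.597, 0.0]
force: [-1.4, 0.6, 1.7]
finger_gap: 85.3
```

```bash
python3 snap.py 9 wrist; python3 meas.py wrist9 39
python3 -c "
from meas import *
from workcell import r
ex=np.array([np.cos(A),np.sin(A)]);ey=np.array([-ex[1],ex[0]])
p=r.read_state()['eef_pos'];print((p[:2]-N)@np.c_[ex,ey])"
```

```text
10.8 [480.16152671 104.51237548 186.91830093] [-1.53399239e-04  8.02090149e-01 -5.97202937e-01  1.47342620e-04] [-1.27890736  0.81473297  1.87487823] 85.4067468885289
far 1446 ang 106.71381 mean nest xy [52.02632465  1.1053844 ]
plate world [539.  122.6] size [ 99.3 159.1] ang 16.72 nest xy [-10.2  -0.1] rel deg 0.07
[-71.83143576  -0.632681  ]
```

Plate at (-10.2, -0.1), 0.07°. I'll push the rest of the way in.

>>> arm_command(
  commands=[0,0,-0.2,0,0,0,0,0,0,-0.2,0,0,0,0,0,0,-0.2,0,0,0,0,0,0,-0.15,0,0,0,0,0,0,-0.1,0,0,0,0,0,0,-0.1,0,0,0,0,0,0,0,0,0,0,0],
)

```text
time: 11.5
eef_pos: [489.4, 107.2, 186.7]
eef_rot: [-0.0, 0.802, -0.597, 0.0]
force: [-0.1, -0.1, 0.2]
finger_gap: 85.4
```

```bash
python3 snap.py 10 wrist; python3 meas.py wrist10 28;python3 meas.py wrist10 39
```

```text
11.55 [489.30948231 107.15616879 186.70036154] [-1.34865496e-04  8.02064071e-01 -5.97237966e-01  1.41001503e-04] [-0.01823171 -0.68006906  0.6095024 ] 85.33981775158954
far 426 ang 106.716896 mean nest xy [53.11612292 -0.09588985]
plate world [549.6 126. ] size [ 99.5 159.3] ang 16.7 nest xy [0.9 0. ] rel deg 0.05
far 426 ang 106.716896 mean nest xy [53.11612292 -0.09588985]
plate world [551.2 126.4] size [ 90.9 145.5] ang 16.7 nest xy [ 2.5 -0. ] rel deg 0.05
```

View pics/wrist10.png

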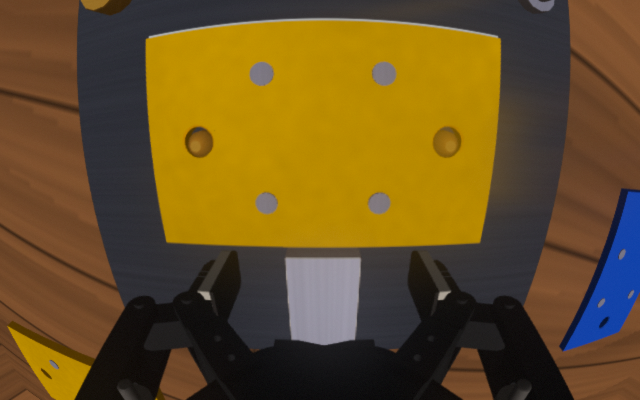

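The plate has dropped: both brass noses show in the holes (199,142 and 447,142), and its size fits a top face at z = 28. I'll now press it down at the middle with closed fingertips.

>>> arm_command(
  commands=[0,0,1,0,0,0,0,1,0,0,-3,0,0,0,1,0,0,-3,0,0,0,1,0,-2.4,0,0,0,0,1,0,-2.4,0,0,0,0,1,0,-2.4,0,0,0,0,1,0,0,0,0,0,0,1,0,0,2,0,0,0,1,0,0,2,0,0,0,1,0,0,0,0,0,0],
)

```text
time: 12.55
eef_pos: [546.6, 124.5, 204.7]
eef_rot: [0.002, 0.802, -0.597, -0.002]
force: [0.0, -0.9, 1.2]
finger_gap: -0.1
```

>>> arm_command(
  commands=[1,0,0,0.2,0,0,0,1,0,0,0.2,0,0,0,1,0,0,0.2,0,0,0,1,0,0,0,0,0,0],
)

```text
time: 12.95
eef_pos: [548.6, 124.9, 201.4]
eef_rot: [-0.0, 0.802, -0.597, 0.0]
force: [-1.5, -0.3, 6.7]
finger_gap: 0.2
```

>>> arm_command(
  commands=[1,0,0,0.2,0,0,0,1,0,0,0.2,0,0,0,1,0,0,0,0,0,0],
)

```text
time: 13.25
eef_pos: [548.4, 124.9, 201.1]
eef_rot: [-0.001, 0.802, -0.597, 0.001]
force: [-21.5, -4.7, 85.0]
finger_gap: -0.1
```

>>> arm_command(
  commands=[1,0,0,-1,0,0,0,1,0,0,-4,0,0,0,1,0,0,-4,0,0,0,1,0,4,-4,0,0,0,1,0,4,-4,0,0,0,1,0,0,0,0,0,0,1,0,0,0,0,0,0],
)

```text
time: 13.95
eef_pos: [480.5, 104.5, 358.7]
eef_rot: [-0.001, 0.802, -0.597, 0.001]
force: [0.5, 0.6, 0.3]
finger_gap: -0.0
```

```bash
python3 snap.py 11 wrist top side; python3 meas.py wrist11 28;python3 meas.py side11 28
python3 -c "
from h import *
a=load('wrist11')[0];b=load('side11')[0][180:300,220:360]
c=cv2.resize(b,(280,240));a=a[:,100:540];w=np.zeros((400,280,3),np.uint8);w[:240]=c
cv2.imwrite('pics/v11.png',np.hstack([a,w])[:,:,::-1])"
```

```text
14.1 [481.27044221 104.7421034  356.75406569] [ 1.81848536e-04  8.02061431e-01 -5.97241472e-01 -2.30733913e-04] [-0.10202486 -0.21137071 -1.24648884] -0.02819787512672677
far 230 ang 106.70172 mean nest xy [52.87307211 -1.10302666]
left 91 ang 16.72261 mean nest xy [13.24100222 83.13769278]
right 89 ang 16.887844 mean nest xy [ 12.27694888 -83.12800011]
plate world [549.5 126. ] size [ 98.9 159. ] ang 16.7 nest xy [0.8 0. ] rel deg 0.05
left 15 ang 16.299963 mean nest xy [10.24682887 79.82447682]
plate world [549.8 126.4] size [100.9 165.4] ang 16.54 nest xy [1.2 0.4] rel deg -0.11
```

View pics/v11.png

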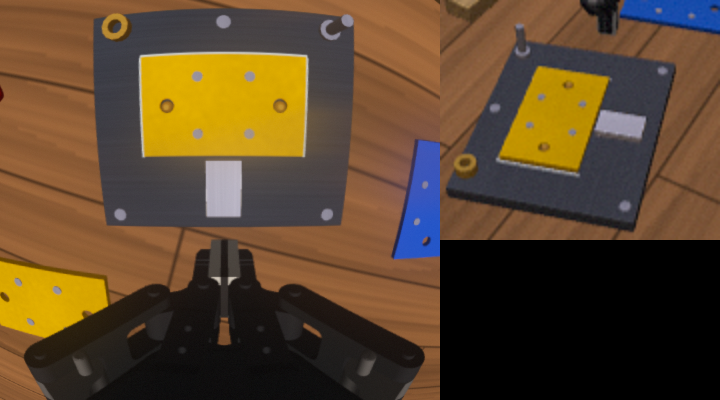

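The plate fills the white frame with both pins in its holes, the bolt and collar are where they were, and the arm is clear. I'm handing in.

```bash
python3 -c "
from workcell import r
print(r.finish_job())"
```

```text
the job is handed in; nothing more can be done
None
```

The template is seated over both pins on the fixture, and the job was handed in at about 14 s of the 58 s allowed. No verdict was reported.

**What I did:** I squared the plate with two open fingertips on its near edge. Then I pushed its right end to the left with closed fingertips, and squared it again while pushing it home. It dropped over the pins, and I pressed it down at the middle before moving the arm clear.

**Last checks:**
- **Position:** the wrist view put the plate about 1 mm from the nest (0.8, 0.0 mm) and turned 0.05°. The side view gave (1.2, 0.4 mm) and -0.11°.
- **Fit:** both pin noses show in the holes, and the white lines frame the plate evenly. Finger contact came at about 28 mm above the bench, which is where the top of a fully seated plate should be.
- **Bystanders:** the bolt and collar look unmoved in the final view. The arm did not come near the bench items, and I did not re-measure them.

**Two points to note:**
- **Press force:** the final press read 85 N at the wrist, higher than I intended but under the 120 N limit.
- **Side-view size:** the side view measured the plate 5 mm too long (165.4 mm), probably because its mask includes the visible edge face.

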